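Tip a toothbrush out of its travel tube and put it in the caddy tray

TASK

Tip the closed-end travel tube mouth down so that the toothbrush inside slides part of the way out, with roughly 40 to 100 mm of its handle showing, and lay the tube back flat on the counter like that. Then let go, grip the exposed handle, draw the brush out of the tube and lower it into the caddy's pulled-out tray, letting go only once it is down there, so that it lies flat inside; the empty tube stays lying on the counter, and the mug, comb, nail file and the things on top of the caddy are left alone.

Things in the scene. Friction and masses are not known exactly. Their poses are not given: they have to be found in the camera images.
- tube: Travel tube: smooth grey plastic, square section, 168 mm long, 24 mm wide and high, walls 3 mm, bore 18 mm square, about 90 g, loose. It lies on one side on the counter (grip across its upright sides, near the middle). Origin under its middle, x axis towards the open mouth, z up at the start. It lies still when let go.
- tube_center (a point): Centre of the tube, 12 mm above the counter while it lies; axes as the tube. The closed end (-x) carries a dark rubber knob 18 mm wide and 12 mm long, beyond the 168 mm; the open mouth (+x) looks towards the caddy's side, about -y world within 0.41 rad.
- tube_mouth (a point): Centre of the tube's open mouth, 84 mm from tube_center along the tube's x axis, 12 mm above the counter while the tube lies; same axes as the tube.
- brush: The loose white toothbrush that starts hidden inside the tube, 150 mm long, about 25 g, handle end towards the mouth. Origin on its underside at mid-length. It slides by its own weight once the tube is tipped more than about 20 degrees and falls right out if nothing stops it; the counter below the mouth can be the stop. In the level tube it stays put.
- brush_center (a point): Middle of that toothbrush, 7 mm above its underside; x axis towards the handle end, z towards the bristles.
- brush_tail (a point): Handle end of that toothbrush, 7 mm above its underside, 75 mm from brush_center along its +x; the handle is a straight bar 12 mm wide, 14 mm thick and 98 mm long from this end; the neck beyond is thin and loose in the mouth. At the start it is 5 to 12 mm inside the mouth.
- brush_head (a point): Head end of that toothbrush, 7 mm above its underside, 75 mm from brush_center along its -x; the head is 11 mm wide with bristles up to 15 mm above the underside.
- tray_mid (a point): Point on the floor of the caddy's steel pull-out tray, on its centre line, 45 mm behind the inner face of the tray front; x away from the robot, y along the width, z up. Inside 130 mm deep, 200 mm wide; walls stand 20 mm above the floor (front 26 mm); floor 10 mm above the counter. At least 90 mm of its depth from the front is uncovered. The brush fits lengthwise along y.
- tray (a joint): How far the tray is pulled out (m): 0 shut, 0.122 fully out, growing towards the robot. It slides with about 2.5 N of friction.
- caddy: The fixed steel caddy, 160 mm deep, 244 mm wide, 62 mm high, origin under its centre, x axis away from the robot. On its dished top lie a second toothbrush and a tongue cleaner.
- brush2: A second toothbrush of the same shape lying on top of the caddy; leave it there.
- cleaner: U-shaped steel tongue cleaner, 122 mm long and 52 mm wide, lying on top of the caddy; leave it there.
- mug: Blue ceramic mug, 80 mm across, 90 mm high, origin under its centre; leave it alone.
- comb: Black plastic comb, 170 x 40 x 5 mm, lying flat, origin under its middle; leave it alone.
- file: Steel nail file, 170 x 14 x 8 mm, lying flat, origin under its middle; leave it alone.
Mind the look-alikes: they are no part of the job. Several things have the shape of the tube; the one meant has the colours described above.

How it is judged:
On the way, in this order (a step that is already met when the one before it is completed fails the run):
1. the tube is tipped mouth down (over 10 degrees) and the handle has slid at least 20 mm out of the mouth (angle between tube_mouth's own x axis and vertical above 1.75 rad and x of brush_tail in the frame of tube_mouth above 0.02 m), for 0.05 s.
2. the tube lies flat on the counter again, let go, with 30 to 115 mm of the handle showing (x of brush_tail in the frame of tube_mouth between 0.03 and 0.115 m and angle between tube_center's own x axis and vertical between 1.47 and 1.67 rad and height (world z) of tube_center below 0.02 m and contact force between the fingers and tube below 0.1 N), for 0.2 s.
3. the exposed handle is gripped while the rest of the brush is still in the tube (contact force between the fingers and brush above 1 N and x of brush_tail in the frame of tube_mouth between 0.02 and 0.145 m and y of brush_head in the frame of tube_mouth between -0.018 and 0.018 m), for 0.1 s.
4. the brush is lowered into the tray while still held (contact force between the fingers and brush above 0.3 N and z of brush_center in the frame of tray_mid below 0.03 m and x of brush_center in the frame of tray_mid between -0.045 and 0.08 m and y of brush_center in the frame of tray_mid between -0.1 and 0.1 m), for 0.05 s.
At the end, for the whole second after the job is handed in: The toothbrush lies at rest flat on the tray floor, both ends within the tray's walls (each end's centre less than 17 mm above the floor), and the empty tube lies at rest, level within 6 degrees, on the counter (x of brush_tail in the frame of tray_mid between -0.046 and 0.085 m and x of brush_head in the frame of tray_mid between -0.046 and 0.085 m and y of brush_tail in the frame of tray_mid between -0.101 and 0.101 m and y of brush_head in the frame of tray_mid between -0.101 and 0.101 m and z of each of brush_tail, brush_head in the frame of tray_mid below 0.017 m and angle between tube_center's own x axis and vertical between 1.47 and 1.67 rad and height (world z) of tube_center between 0.01 and 0.02 m and linear speed of each of brush, tube below 0.02 m/s); the robot touches nothing.
It fails at once if the mug, comb or nail file is moved more than 30 mm, or the mug is tipped (distance of any of mug, comb, file from where it was at the start of the episode above 0.03 m or angle between mug's own z axis and vertical above 0.4 rad).
It fails at once if the second toothbrush or the tongue cleaner on top of the caddy is moved more than 30 mm (distance of any of brush2, cleaner from where it was at the start of the episode above 0.03 m).
It also fails if it takes over 64 s, if anything falls off the work surface, if the arm or the gripper's body presses on something with over 40 N, if the wrist force passes 120 N, or if a joint passes its speed limit or range.

ROBOT

A 6-joint arm with a two-finger parallel gripper is mounted at the origin on the work surface. World frame = base frame: x ahead of the robot, y to its left, z up, the work surface at z = 0. Lengths are in m, angles in rad, forces in N, time in s.
With the tool pointing down it reaches from about 0.4 to 0.825 m from the base axis. Payload 7 kg.
Tool frame: the origin (TCP) lies on the mounting face of the last link; the fingertips stand arm.tcp_to_tips ahead of it and the grasp point (between the pads) lies 159 mm ahead of it (arm.tcp_to_tips is the distance from the TCP to the fingertips, in m); z points along the fingers, y is the direction in which the jaws open and shut (so a half turn about z gives the same grasp; the last joint's range is limited). The gripper opens to 88 mm and grips with 3 to 60 N. Pads are 19 mm wide; open, the fingers measure 130 mm over their backs; the gripper's body (78 mm by 193 mm) begins 47 mm behind the grasp point.
Start: joints at [-0.84, 0.359, 0.012, 0, -1.224, -0.288], TCP at [0.289, -0.61, 0.405] pointing down, gripper open.
Joint ranges: [-3.07, 3.07], [-1.43, 2.12], [-1.02, 1.25], [-3.03, 1.67], [-3.05, -0], [-3.03, 3.03]. Speed limits (rad/s): [2.39, 2.39, 3.01, 3.14, 3.14, 3.14].

INTERFACE

Orientations are given as [roll, pitch, yaw] about the fixed x, y, z axes, in that order (R = Rz(yaw) Ry(pitch) Rx(roll)).
In Python, from station import arm, cams, job_done, finder gives the robot as it stands.
- The arm moves only by the tool play_rows, never from a script. Its argument "targets" is a list that holds one entry, the list of rows, each a list of 4 numbers: the shift along the tool's x, y, z in m, then the turn about the tool's z in degrees. A call has 1 to 5 rows; each row is the pose to reach, as a shift and turn from the pose commanded when the call began, along the tool's axes at that moment; what a row does not reach only later rows make up. A row lasts 1/8 s, in which the tool goes at most 62.5 mm and 10.7 degrees, less where a joint would pass 70% of its speed; a pose out of reach is approached as far as the arm can. A call with a gripper value outside its range is refused whole. "grip" is the closure in counts, from 0 (fully open) to 255 (shut), set as the call begins (left out, the last holds). The fingers move at their own pace and stop on an object; "newtons" is the grip in N (left out, the last holds). Time passes only in rows, so rows that repeat a pose let the fingers close. It gives the time, the measured TCP pose, the force and the opening at its end, in the units of the state.
- arm.get_state(): the state, without advancing time (a new reading comes with each control period).
- cams.grab_frame(name): name is "side" or "top"; returns (picture, depth): 480x640x3 uint8, red, green, blue; 480x640 float32, m along the optical axis (not along the pixel's ray), 0 where there is no reading.
- cams.camera_params(name): a dict with "intrinsics" (3x3 intrinsics, pixels), "position" and "attitude" of the camera in the world. Camera axes: x right, y down, z forward; pixel columns grow to the right and rows downward; lengths in m; the calibration is good to about 2 mm. A picture is of the moment at which its call begins. camera_params takes no time and is no camera call.
- job_done(): hands the job in, once; it reports no verdict.
Trained networks look in the newest picture that a camera, given by its name, has taken for a name from the list of things; names that differ only in an ending like _2 or _b are one class to them, and where a whole thing is asked for, a point or a joint stands for the part that bears it (a point fixed in the world has none). Each returns a list of dicts, best first, with "score" (0 to 1); they miss things now and then, are a little off and sometimes report something else, mostly with a low value. They report only what shows in the picture. A call takes as long as a camera call. They do not tell look-alikes from the thing itself.
- finder.find_in(camera, query): "xyz" ([x, y, z] in m, in world coordinates, good to about 4 mm: the middle of the surface that is visible of it).
- finder.masks_of(camera, query): "mask" (480x640 bool, what is visible of it).
The state is a dict: "t": time; "q": joint angles; "qd": joint speeds; "joint_efforts": joint torques, N m; "eef_pos": TCP position; "ee_rot": TCP orientation; "force": force on the tool from outside, world axes, zero at the start; "moment": the same for the moment, N m; "width": finger opening in m.
Only numpy, scipy, OpenCV 4.12 (cv2) and the standard library are available. Lean on these libraries where they do the work, as an engineer would, in place of code of your own. Each camera call takes 0.05 s, during which the arm holds its last target. There are 200 camera calls.

## Working session

There is one attempt and no reset: what is moved stays moved. The work goes in short steps, Python scripts to look and compute and a tool call to move; the robot and the scene stay as the last step left them, time stands still between calls to the robot, and variables do not carry over. Pictures are saved under pics/ and viewed, about 8 in all and at most 12, crops included, and the job is handed in when it is done.

Besides the shell and the picture viewer there is one more tool, called after "Request:" as name(argument=value, ...), one argument or row to a line, values as JSON. play_rows: Moves the arm, as the interface text tells. Its arguments: {"type":"object","properties":{"targets":{"type":"array","items":{"type":"array","items":{"type":"array","items":{"type":"number"}}}},"grip":{"type":"number"},"newtons":{"type":"number"}},"required":["targets"]}

```bash
ls; mkdir -p pics; cat > h.py <<'E'
import numpy as np, cv2
from station import arm, cams, job_done, finder
from scipy.spatial.transform import Rotation as R
def cam(n):
    p=cams.camera_params(n); A=np.array(p["attitude"]); 
    A=A if A.shape==(3,3) else R.from_euler('xyz',A).as_matrix()
    return np.array(p["intrinsics"]),np.array(p["position"]),A
def cloud(n,d):
    K,p,A=cam(n); v,u=np.mgrid[:480,:640]
    c=np.stack([(u-K[0,2])/K[0,0]*d,(v-K[1,2])/K[1,1]*d,d],-1)
    return c@A.T+p
def save(n,img,box=None,s=1):
    if box: img=img[box[1]:box[3],box[0]:box[2]]
    cv2.imwrite(f'pics/{n}.png',cv2.resize(img[...,::-1],None,fx=s,fy=s,interpolation=cv2.INTER_CUBIC))
E
python3 - <<'E'
from h import *
print(arm.get_state(), arm.tcp_to_tips); print(cams.camera_params("top"))
for n in("top","side"):
    im,d=cams.grab_frame(n); save(n+"0",im)
    np.save(n+'0.npy',cloud(n,d)); np.save(n+'0i.npy',im)
for q in("tube","tray_mid","caddy","mug","comb","file","brush2","cleaner"):
    try: print(q,[(np.round(r["xyz"],3).tolist(),round(r["score"],2)) for r in finder.find_in("top",q)])
    except Exception as e: print(q,e)
E
```

```text
pics
{'t': 0.0, 'q': array([-8.39882451e-01,  3.59400382e-01,  1.10333892e-02, -3.63719931e-04,
       -1.22408746e+00, -2.88111959e-01]), 'qd': array([ 1.40100156e-03, -6.51145238e-04, -1.13049412e-04,  2.14630342e-03,
        4.52426942e-05,  2.91351659e-04]), 'joint_efforts': array([ 8.72300570e-04, -5.82718885e+01,  2.93068010e+01,  6.99769601e+00,
        6.82326776e-03, -1.58555595e-04]), 'eef_pos': array([ 0.2891401 , -0.60971444,  0.40370017]), 'ee_rot': array([ 3.13990571e+00, -1.43370357e-04, -2.69891449e+00]), 'force': array([ 0.16559667, -0.27755882,  0.22035466]), 'moment': array([-0.0063102 ,  0.00035452, -0.03840239]), 'width': 0.08778602387237013} 0.1781
{'intrinsics': array([[523.53770933,   0.        , 309.65237307],
       [  0.        , 523.53770933, 236.59908765],
       [  0.        ,   0.        ,   1.        ]]), 'position': array([0.22563266, 0.17770047, 1.47920575]), 'attitude': array([-2.93932892, -0.00370633, -1.562754  ])}
tube [([0.538, 0.214, 0.023], 0.98), ([0.538, 0.639, 0.026], 0.84), ([0.236, 0.285, 0.025], 0.78), ([0.471, 0.429, 0.024], 0.58), ([0.477, -0.186, 0.009], 0.26)]
tray_mid [([0.483, -0.186, 0.009], 0.94)]
caddy [([0.55, -0.198, 0.055], 0.89)]
mug [([0.785, 0.102, 0.039], 0.9)]
comb [([0.708, 0.273, 0.004], 0.67)]
file [([0.376, 0.198, 0.005], 0.78), ([0.479, -0.186, 0.01], 0.41)]
brush2 [([0.582, -0.185, 0.067], 0.63), ([0.784, 0.103, 0.041], 0.61), ([0.541, 0.21, 0.022], 0.46)]
cleaner [([0.645, -0.203, 0.059], 0.65)]
```

View pics/top0.png

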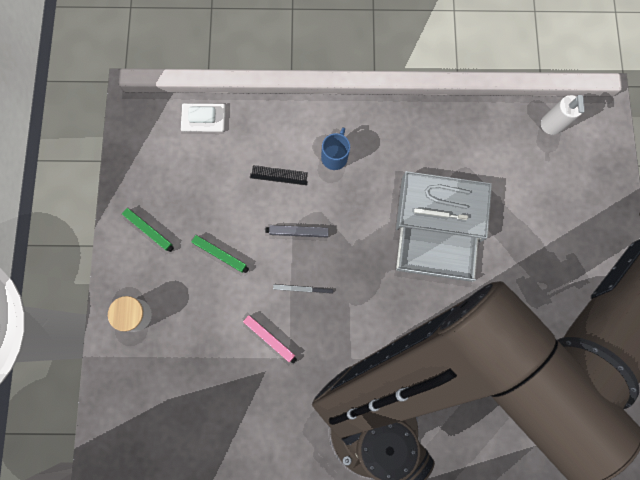

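View pics/side0.png

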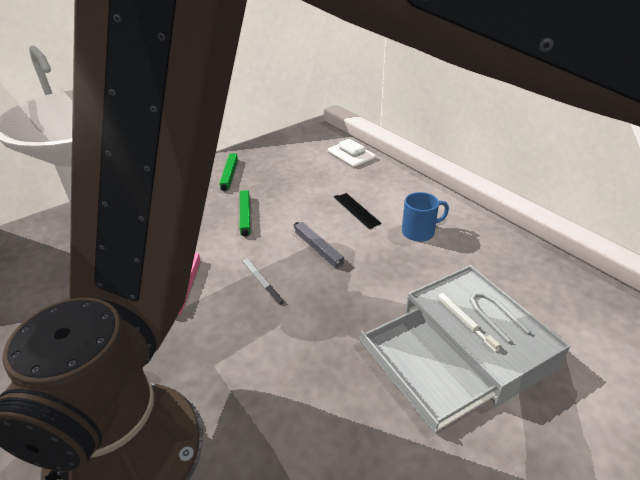

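The top view shows the grey tube at about (298,230), with its knob at (267,230) and its mouth at (328,231) towards -y. The tray is open at about (437,250). The nail file at (303,289) and comb at (279,175) lie well clear of the tube. The side view agrees.

```bash
python3 - <<'E'
from h import *
C=np.load('top0.npy')
m=finder.masks_of("top","tube")[0]["mask"]
P=C[m]; print(np.round(np.percentile(P[:,2],[5,50,95]),4))
P=P[(P[:,2]>0.018)&(P[:,2]<.04)]
(c,s,a)=cv2.minAreaRect((P[:,:2]*1000).astype(np.float32)); print("tube rect",c,s,a)
b=cv2.boxPoints((c,s,a));print(b.round())
for q in("caddy","tray_mid","brush2","cleaner","file"):
    r=finder.masks_of("top",q)
    if not r: continue
    P=C[r[0]["mask"]]; print(q,np.round(np.percentile(P,[2,50,98],axis=0),3).tolist(), cv2.minAreaRect((P[:,:2]*1000).astype(np.float32)))
# height profile along x through tray middle lines
for y in(-.24,-.19,-.14):
    M=(abs(C[...,1]-y)<.004)&(C[...,0]>.4)&(C[...,0]<.72); Q=C[M]; Q=Q[np.argsort(Q[:,0])]
    print(y,[(round(x,3),round(z,3)) for x,_,z in Q[::6]])
M=(abs(C[...,0]-.47)<.003)&(C[...,1]>-.34)&(C[...,1]<-.04); Q=C[M]; Q=Q[np.argsort(Q[:,1])]
print([(round(y,3),round(z,3)) for _,y,z in Q[::3]])
E
```

```text
[0.0155 0.0236 0.0296]
tube rect (541.2114868164062, 637.4744262695312) (179.30783081054688, 24.102689743041992) 51.7442512512207
[[476. 575.]
 [495. 560.]
 [606. 700.]
 [587. 715.]]
caddy [[0.417, -0.319, 0.005], [0.553, -0.195, 0.051], [0.692, -0.079, 0.064]] ((441.48443603515625, -124.48428344726562), (314.4571228027344, 672.8648681640625), 60.58695983886719)
tray_mid [[0.41, -0.291, 0.004], [0.479, -0.187, 0.011], [0.546, -0.078, 0.036]] ((424.249755859375, -43.55328369140625), (214.0957794189453, 554.7711181640625), 20.811511993408203)
brush2 [[0.571, -0.259, 0.05], [0.585, -0.184, 0.065], [0.601, -0.119, 0.073]] ((586.9885864257812, -190.86459350585938), (151.6351318359375, 23.29315185546875), 81.75701141357422)
cleaner [[0.607, -0.265, 0.055], [0.647, -0.201, 0.061], [0.669, -0.154, 0.067]] ((640.4953002929688, -209.87860107421875), (120.18704223632812, 52.72574234008789), 76.83293914794922)
file [[0.371, 0.122, -0.004], [0.379, 0.212, 0.005], [0.391, 0.271, 0.013]] ((329.89593505859375, 217.08815002441406), (153.3951416015625, 161.73678588867188), 67.21142578125)
-0.24 [(np.f
[... 8467 characters left out ...]
), (np.float64(-0.105), np.float64(0.014)), (np.float64(-0.101), np.float64(0.016)), (np.float64(-0.097), np.float64(0.011)), (np.float64(-0.094), np.float64(0.011)), (np.float64(-0.091), np.float64(0.012)), (np.float64(-0.087), np.float64(0.015)), (np.float64(-0.08), np.float64(0.026)), (np.float64(-0.079), np.float64(0.03)), (np.float64(-0.075), np.float64(0.023)), (np.float64(-0.073), np.float64(0.018)), (np.float64(-0.068), np.float64(-0.002)), (np.float64(-0.064), np.float64(0.005)), (np.float64(-0.059), np.float64(0.001)), (np.float64(-0.055), np.float64(0.003)), (np.float64(-0.051), np.float64(-0.004)), (np.float64(-0.047), np.float64(0.004)), (np.float64(-0.043), np.float64(-0.007))]
```

```bash
cat >> h.py <<'E'
def tubefit(C,c=(.538,.214),zlo=.017,r=.12):
    P=C[(np.hypot(C[...,0]-c[0],C[...,1]-c[1])<r)&(C[...,2]>zlo)&(C[...,2]<.04)]
    return cv2.minAreaRect((P[:,:2]*1000).astype(np.float32)),P
def shift(xy,yawdeg):
    s=arm.get_state(); p=s["eef_pos"]; y=s["ee_rot"][2]
    d=np.array(xy)-p[:2]
    tx=np.array([np.cos(y),np.sin(y)]); ty=np.array([np.sin(y),-np.cos(y)])
    return "tool shift mm",(d@tx*1000).round(1),(d@ty*1000).round(1),"turn",round(-((yawdeg-np.degrees(y)+180)%360-180),1),"tcp",p.round(4),"tipz",round(p[2]-.1781,4)
E
python3 - <<'E'
from h import *
r,P=tubefit(np.load('top0.npy')); print(r,len(P),cv2.boxPoints(r).round())
q=P[:,:2]-P[:,:2].mean(0); w,v=np.linalg.eigh(q.T@q); a=v[:,1]*(-np.sign(v[1,1])); 
t=q@a; print("dir",a,"yaw",np.degrees(np.arctan2(a[1],a[0])),"ends",P[:,:2].mean(0)+np.outer(np.percentile(t,[0.5,99.5]),a))
im=np.load('top0i.npy'); print(im[230,262:334,:].mean(-1).astype(int))
E
```

```text
((542.7573852539062, 213.621826171875), (177.78648376464844, 26.38203239440918), 87.619140625) 528 [[526. 125.]
 [552. 124.]
 [560. 302.]
 [533. 303.]]
dir [-0.04013148 -0.99919441] yaw -92.29998182824583 ends [[0.54578773 0.30197418]
 [0.53869111 0.12528236]]
[160 162 159  88  38  31  37  94 125 128 126 127 126 127 126 126 127 126
 126 127 126 127 126 125 126 126 126 126 126 126 127 126 127 127 112 108
 109 108 109 108 108 110 109 109 107 108 108 109 108 108 108 108 109 109
 109 108 108 108 107 108 108 108 108 107 109 109  82  83  84  84  83  82]
```

```bash
python3 -c "
from h import *
print(shift((.5445,.262),-92.3))"
```

```text
('tool shift mm', np.float64(-604.3), np.float64(678.4), 'turn', np.float64(-62.3), 'tcp', array([ 0.2892, -0.6099,  0.4047]), 'tipz', np.float64(0.2266))
```

Request:
play_rows(
  targets=[
    [[-0.06,0.068,0,-10],[-0.12,0.136,0,-20],[-0.18,0.204,0,-30],[-0.24,0.272,0,-40],[-0.3,0.34,0,-50]],
  ],
  grip=0,
  newtons=3,
)

```text
t: 1.42
eef_pos: [0.3757, -0.3078, 0.405]
ee_rot: [-3.141, -0.0, -1.821]
force: [1.5, -0.1, -0.3]
width: 0.0876
```

```bash
python3 -c "
from h import *
print(shift((.5445,.262),-92.3),arm.get_state()['t'])"
```

```text
('tool shift mm', np.float64(-593.8), np.float64(-22.7), 'turn', np.float64(-12.0), 'tcp', array([ 0.3757, -0.3078,  0.405 ]), 'tipz', np.float64(0.2269)) 1.425
```

Request:
play_rows(
  targets=[
    [[-0.062,-0.002,0,-4],[-0.124,-0.005,0,-8],[-0.186,-0.007,0,-12],[-0.248,-0.01,0,-12],[-0.31,-0.012,0,-12]],
  ],
)

```text
t: 2.05
eef_pos: [0.4656, -0.0106, 0.4053]
ee_rot: [-3.14, 0.0, -1.616]
force: [1.3, -0.7, -0.2]
width: 0.0874
```

```bash
python3 -c "
from h import *
print(shift((.5445,.262),-92.3),arm.get_state()['t'])"
```

```text
('tool shift mm', np.float64(-275.9), np.float64(-66.5), 'turn', np.float64(-0.3), 'tcp', array([ 0.4656, -0.0106,  0.4053]), 'tipz', np.float64(0.2272)) 2.05
```

Request:
play_rows(
  targets=[
    [[-0.06,-0.015,0,0],[-0.12,-0.03,0,0],[-0.18,-0.044,0,0],[-0.23,-0.056,0.04,0],[-0.276,-0.0665,0.08,0]],
  ],
)

```text
t: 2.68
eef_pos: [0.5445, 0.2606, 0.3257]
ee_rot: [-3.14, 0.002, -1.616]
force: [1.0, -0.0, -0.3]
width: 0.0876
```

Request:
play_rows(
  targets=[
    [[0,0,0.04,0],[0,0,0.08,0],[0,0,0.1,0],[0,0,0.1,0]],
  ],
)

```text
t: 3.18
eef_pos: [0.5438, 0.2582, 0.2243]
ee_rot: [3.139, -0.002, -1.617]
force: [1.5, 0.2, 0.1]
width: 0.0879
```

```bash
python3 -c "
from h import *
print(shift((.5445,.262),-92.3),arm.get_state()['t'])
im,d=cams.grab_frame('side');save('s1',im,(220,150,420,300),3)"
```

```text
('tool shift mm', np.float64(-3.8), np.float64(-0.6), 'turn', np.float64(-0.3), 'tcp', array([0.5438, 0.2582, 0.2243]), 'tipz', np.float64(0.0462)) 3.175
```

View pics/s1.png

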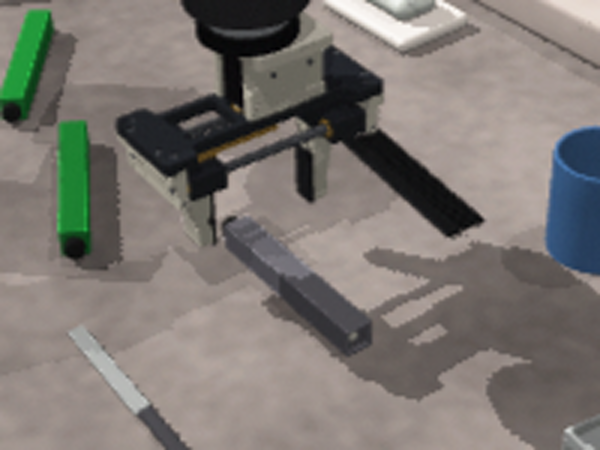

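The crop shows the jaws straddling the closed-end half of the grey tube: knob at (230,222), mouth at (355,335). I'll go down and grip it gently.

Request:
play_rows(
  targets=[
    [[-0.004,-0.001,0.025,0],[-0.004,-0.001,0.041,0],[-0.004,-0.001,0.042,0]],
  ],
)

```text
t: 3.6
eef_pos: [0.5452, 0.2623, 0.1836]
ee_rot: [3.141, -0.001, -1.617]
force: [-0.4, -0.3, -0.3]
width: 0.0876
```

Request:
play_rows(
  targets=[
    [[0,0,0,0],[0,0,0,0],[0,0,0,0],[0,0,0,0],[0,0,0,0]],
  ],
  grip=255,
  newtons=3,
)

```text
t: 4.22
eef_pos: [0.5454, 0.2625, 0.1841]
ee_rot: [-3.141, 0.0, -1.617]
force: [0.5, 0.7, 0.0]
width: 0.0431
```

Request:
play_rows(
  targets=[
    [[0.002,0,-0.015,0],[0.005,0,-0.03,0],[0.01,0,-0.045,0],[0.016,0,-0.06,0],[0.016,0,-0.06,0]],
  ],
)

```text
t: 4.85
eef_pos: [0.545, 0.2462, 0.2459]
ee_rot: [-3.139, 0.002, -1.617]
force: [0.6, -0.2, -0.2]
width: 0.0007
```

```bash
python3 -c "
from h import *
print(shift((.5445,.262),-92.3),arm.get_state()['t'])
im,d=cams.grab_frame('side');save('s2',im,(220,130,420,280),3)"
```

```text
('tool shift mm', np.float64(-15.7), np.float64(1.2), 'turn', np.float64(-0.4), 'tcp', array([0.545 , 0.2462, 0.2459]), 'tipz', np.float64(0.0678)) 4.85
```

View pics/s2.png

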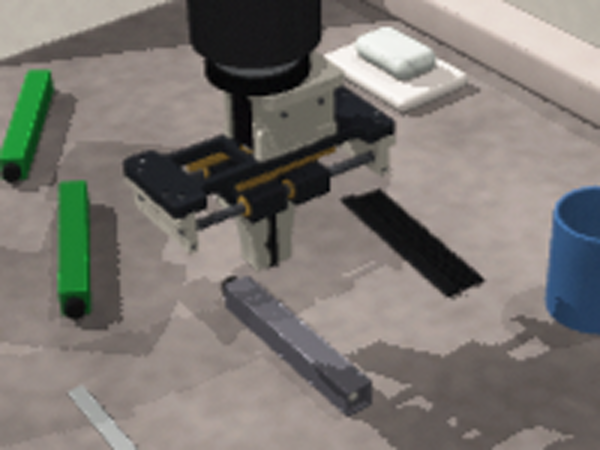

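The fingers close at about 70 mm/s, so I lifted before they reached the tube. The tube hasn't moved: knob at (230,285), mouth at (355,400), and the crop is offset by 60 px. I'll reopen part way and go again.

Request:
play_rows(
  targets=[
    [[-0.016,0.001,0,0],[-0.016,0.001,0,0],[-0.016,0.001,0,0],[-0.016,0.001,0,0],[-0.016,0.001,0.02,0]],
  ],
  grip=130,
)

```text
t: 5.52
eef_pos: [0.545, 0.2629, 0.2251]
ee_rot: [-3.139, 0.002, -1.616]
force: [0.5, 0.5, -0.2]
width: 0.0412
```

Request:
play_rows(
  targets=[
    [[0,0,0.025,0],[0,0,0.042,0],[0,0,0.042,0]],
  ],
)

```text
t: 5.9
eef_pos: [0.5441, 0.2621, 0.1806]
ee_rot: [3.14, -0.002, -1.617]
force: [-0.9, -0.8, 0.8]
width: 0.0428
```

Request:
play_rows(
  targets=[
    [[0,0,0,0],[0,0,0,0],[0,0,0,0],[0,0,0,0],[0,0,0,0]],
  ],
  grip=255,
  newtons=3,
)

```text
t: 6.52
eef_pos: [0.5446, 0.2627, 0.1825]
ee_rot: [-3.141, 0.001, -1.617]
force: [0.4, 0.3, 3.8]
width: 0.024
```

Request:
play_rows(
  targets=[
    [[0.001,0,-0.018,0],[0.005,0,-0.036,0],[0.01,0,-0.053,0],[0.018,0,-0.069,0],[0.018,0,-0.069,0]],
  ],
)

```text
t: 7.15
eef_pos: [0.5439, 0.2441, 0.253]
ee_rot: [-3.139, 0.002, -1.617]
force: [0.9, 0.5, -0.1]
width: 0.0236
```

```bash
python3 -c "
from h import *
s=arm.get_state();print(s['t'],s['eef_pos'],s['width'],s['force'])
im,d=cams.grab_frame('side');save('s3',im,(220,130,420,280),3)
C=cloud('side',d);np.save('s3.npy',C)"
```

```text
7.15 [0.54390127 0.24409665 0.25296029] 0.023609527461220345 [ 0.85437955  0.46676244 -0.11732434]
```

View pics/s3.png

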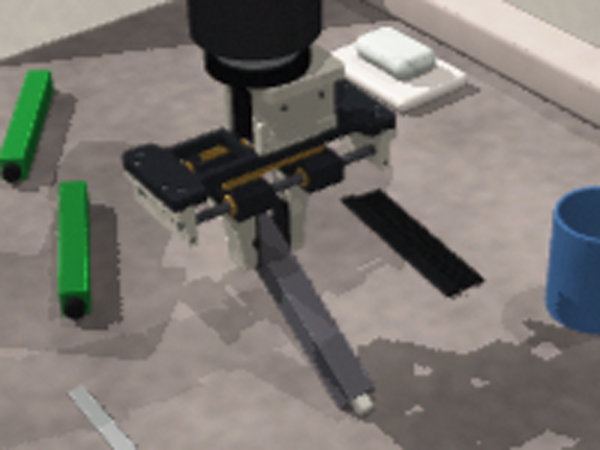

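The tube is tipped about 30°, mouth on the counter. The white tail is just showing at (362,402). I'll firm the grip and raise it so the brush slides out to the counter.

Request:
play_rows(
  targets=[
    [[0,0,0,0],[0,0,0,0],[0,0,-0.012,0],[0,0,-0.024,0],[0,0,-0.034,0]],
  ],
  newtons=30,
  grip=255,
)

```text
t: 7.82
eef_pos: [0.5436, 0.2446, 0.286]
ee_rot: [-3.141, 0.0, -1.617]
force: [-0.2, -0.2, -1.3]
width: 0.0237
```

Request:
play_rows(
  targets=[
    [[0,0,0,0],[0,0,0,0],[0,0,0,0],[0,0,0,0]],
  ],
)

```text
t: 8.32
eef_pos: [0.5435, 0.2445, 0.2846]
ee_rot: [3.141, -0.0, -1.617]
force: [0.5, -0.3, -1.0]
width: 0.0239
```

```bash
python3 -c "
from h import *
s=arm.get_state();print(s['t'],s['eef_pos'],s['width'],s['force'])
im,d=cams.grab_frame('side');save('s4',im,(220,130,420,280),3)
C=cloud('side',d)
W=(im.min(-1)>150)&(C[...,2]>.001)&(abs(C[...,0]-.54)<.02)&(C[...,1]>.0)&(C[...,1]<.2)
P=C[W];print(len(P),P[np.argsort(P[:,1])][::max(1,len(P)//12)].round(3))"
```

```text
8.325 [0.54348009 0.24450889 0.28457373] 0.023915206346452403 [ 0.53641191 -0.28664617 -1.01548741]
190 [[0.537 0.057 0.016]
 [0.535 0.064 0.018]
 [0.534 0.069 0.017]
 [0.537 0.073 0.022]
 [0.542 0.078 0.021]
 [0.534 0.083 0.023]
 [0.535 0.087 0.031]
 [0.539 0.093 0.033]
 [0.534 0.097 0.036]
 [0.532 0.101 0.034]
 [0.53  0.106 0.035]
 [0.532 0.111 0.036]
 [0.539 0.117 0.046]]
```

View pics/s4.png

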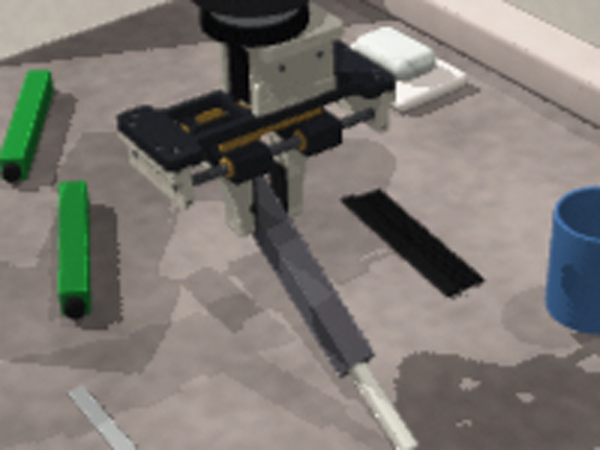

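About 68 mm of white handle is showing, from the mouth at (360,370) to the tail on the counter at (405,445). I'll lower along an arc about the tail.

Request:
play_rows(
  targets=[
    [[0,0,0,0],[-0.0087,0,0.0168,0],[-0.0159,0,0.0343,0],[-0.0216,0,0.0523,0],[-0.0257,0,0.0708,0]],
  ],
  grip=255,
  newtons=10,
)

```text
t: 9.0
eef_pos: [0.5446, 0.2707, 0.2123]
ee_rot: [3.141, -0.001, -1.616]
force: [0.5, 1.0, -0.6]
width: 0.0238
```

Request:
play_rows(
  targets=[
    [[-0.0025,0,0.0188,0],[-0.0033,0,0.0285,0],[-0.0033,0,0.0312,0],[-0.0033,0,0.0312,0]],
  ],
)

```text
t: 9.5
eef_pos: [0.5448, 0.2735, 0.1828]
ee_rot: [3.141, -0.0, -1.617]
force: [0.6, 0.1, -0.3]
width: 0.0239
```

```bash
python3 -c "
from h import *
s=arm.get_state();print(s['t'],s['eef_pos'],s['width'],s['force'])
im,d=cams.grab_frame('side');save('s5',im,(220,130,420,280),3)"
```

```text
9.5 [0.54482998 0.27347154 0.1828099 ] 0.02391420175167235 [ 0.60999655  0.14922364 -0.28302061]
```

View pics/s5.png

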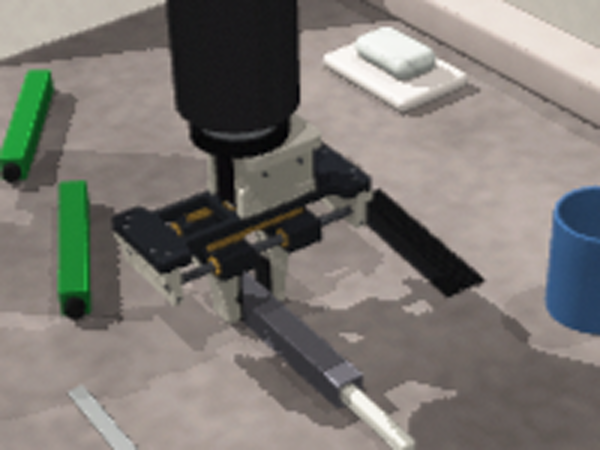

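The tube is flat again with the handle still out, from (350,390) to (405,445). I'll release and rise.

Request:
play_rows(
  targets=[
    [[0,0,0,0],[0,0,0,0],[0,0,0,0],[0,0,0,0],[0,0,0,0]],
  ],
  grip=130,
)

```text
t: 10.18
eef_pos: [0.5449, 0.2735, 0.183]
ee_rot: [-3.142, 0.0, -1.617]
force: [-0.5, -0.3, -0.1]
width: 0.0429
```

Request:
play_rows(
  targets=[
    [[0,0,-0.03,0],[0,0,-0.08,0],[0,0,-0.08,0]],
  ],
)

```text
t: 10.55
eef_pos: [0.5461, 0.2745, 0.2673]
ee_rot: [-3.136, 0.005, -1.616]
force: [0.4, 0.2, 0.3]
width: 0.0431
```

```bash
python3 - <<'E'
from h import *
s=arm.get_state();print(s['t'],s['eef_pos'],s['width'],s['force'])
im,d=cams.grab_frame('top');C=cloud('top',d);np.save('t6.npy',C)
im2,d2=cams.grab_frame('side');C2=cloud('side',d2)
for n,I,D in(('top',im,C),('side',im2,C2)):
    W=(I.min(-1)>150)&(abs(D[...,0]-.54)<.03)&(D[...,1]>.0)&(D[...,1]<.17)&(D[...,2]>.004)
    P=D[W]; print(n,len(P)); 
    if len(P)>5:
        a=np.polyfit(P[:,1],P[:,0],1); print('y',P[:,1].min(),P[:,1].max(),'x=',a,'z',np.percentile(P[:,2],[5,50,95]))
    T=(abs(D[...,0]-.54)<.03)&(D[...,1]>.05)&(D[...,1]<.25)&(D[...,2]>.018)&(D[...,2]<.032)&~W
    Q=D[T]; print('tube',Q[:,1].min(),np.polyfit(Q[:,1],Q[:,0],1))
print(shift((.538,.09),-92.3))
E
```

```text
10.55 [0.54609679 0.27447984 0.26725805] 0.043101561099207916 [0.43868814 0.23260081 0.30444994]
top 170
y 0.0008623636795691281 0.16782197584424843 x= [-0.05689284  0.53874741] z [0.00431793 0.01300295 0.02076144]
tube 0.10250174882730008 [0.04349761 0.533519  ]
side 165
y 0.061755828984323524 0.1439665303571086 x= [0.02487524 0.53277845] z [0.00723843 0.01530513 0.01904873]
tube 0.1308850365445089 [0.04441197 0.53184919]
('tool shift mm', np.float64(183.6), np.float64(-1.6), 'turn', np.float64(-0.3), 'tcp', array([0.5448, 0.2735, 0.2636]), 'tipz', np.float64(0.0855))
```

About 70 mm of handle is exposed, tail at y≈0.062 and mouth at y≈0.133. Next I move over the handle and grip it at y≈0.102.

Request:
play_rows(
  targets=[
    [[0.06,0,0,0],[0.12,-0.0,0,0],[0.171,0.001,0,0],[0.171,0.001,0.03,0],[0.171,0.001,0.05,0]],
  ],
)

```text
t: 11.28
eef_pos: [0.5353, 0.1014, 0.2111]
ee_rot: [3.14, -0.001, -1.619]
force: [0.6, -0.1, -0.5]
width: 0.0432
```

```bash
python3 - <<'E'
from h import *
print(shift((.536,.102),-92.3))
im2,d2=cams.grab_frame('side');save('s6',im2,(240,150,400,270),4)
E
```

```text
('tool shift mm', np.float64(-0.6), np.float64(-0.7), 'turn', np.float64(-0.4), 'tcp', array([0.5353, 0.1014, 0.2111]), 'tipz', np.float64(0.033))
```

View pics/s6.png

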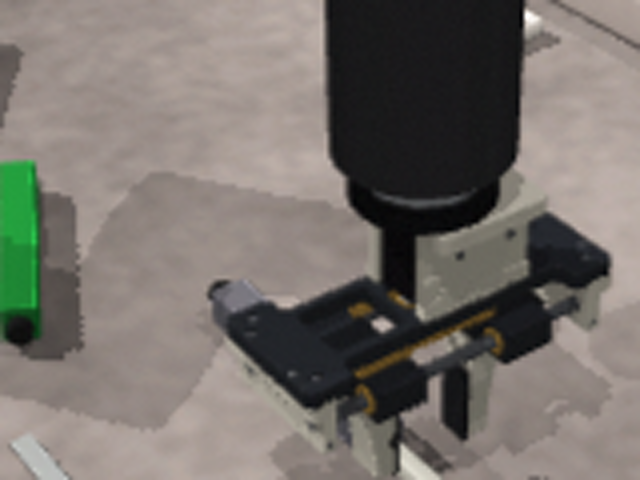

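The fingers straddle the white handle, which shows at (420,465) between them. I'll go down and close.

Request:
play_rows(
  targets=[
    [[0,0,0.015,0],[0,0,0.029,0],[0,0,0.029,0]],
  ],
)

```text
t: 11.7
eef_pos: [0.5356, 0.1027, 0.1827]
ee_rot: [3.14, -0.001, -1.617]
force: [0.7, -0.3, 0.4]
width: 0.0428
```

Request:
play_rows(
  targets=[
    [[0,0,0,0],[0,0,0,0],[0,0,0,0],[0,0,0,0],[0,0,0,0]],
  ],
  grip=255,
  newtons=15,
)

```text
t: 12.32
eef_pos: [0.5361, 0.1028, 0.1842]
ee_rot: [-3.141, 0.0, -1.617]
force: [-1.2, -0.0, 2.4]
width: 0.0114
```

Request:
play_rows(
  targets=[
    [[0,0,0,0],[0,0,0,0],[0.01,0,0,0],[0.025,0,0,0],[0.04,0,0,0]],
  ],
)

```text
t: 12.95
eef_pos: [0.534, 0.0615, 0.1839]
ee_rot: [3.141, -0.0, -1.617]
force: [0.9, 1.3, 2.2]
width: 0.012
```

Request:
play_rows(
  targets=[
    [[0.015,0,0,0],[0.03,0,0,0],[0.045,0,0,0],[0.06,0,0,0],[0.07,0,0,0]],
  ],
)

```text
t: 13.58
eef_pos: [0.5309, -0.0082, 0.1839]
ee_rot: [3.142, -0.0, -1.617]
force: [-0.7, 1.4, 1.6]
width: 0.0117
```

```bash
python3 - <<'E'
from h import *
im2,d2=cams.grab_frame('side');save('s7',im2,(240,150,500,345),3)
print(shift((.47,-.16),-97))
E
```

```text
('tool shift mm', np.float64(153.9), np.float64(53.6), 'turn', np.float64(4.3), 'tcp', array([ 0.5307, -0.0088,  0.1839]), 'tipz', np.float64(0.0058))
```

View pics/s7.png

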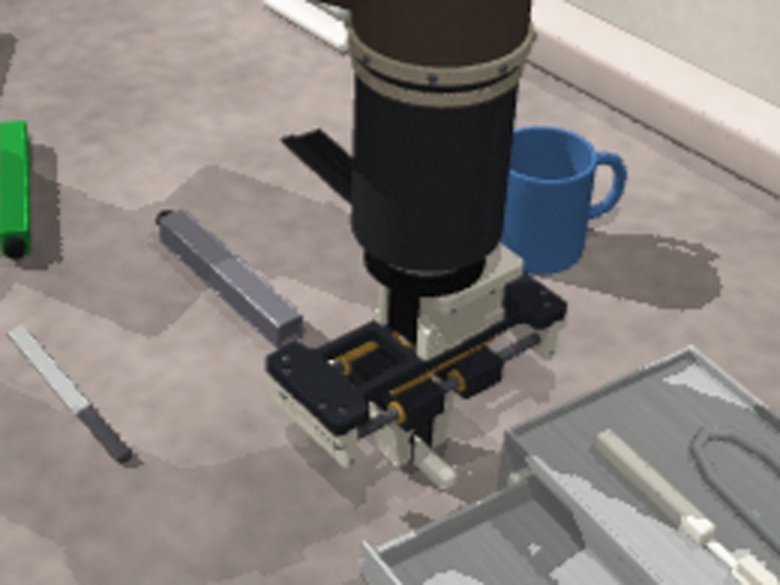

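The tube lies empty at (225,275) and the brush is fully drawn out in the gripper, tail at (440,475). Now lift and carry it to the tray.

Request:
play_rows(
  targets=[
    [[0,0,-0.04,0],[0,0,-0.09,0],[0,0.02,-0.11,0],[0.02,0.05,-0.11,2],[0.06,0.055,-0.11,4.4]],
  ],
)

```text
t: 14.25
eef_pos: [0.4717, -0.0645, 0.2943]
ee_rot: [-3.141, 0.001, -1.692]
force: [-0.0, -0.7, 0.1]
width: 0.0117
```

```bash
python3 - <<'E'
from h import *
print(shift((.463,-.218),-97),arm.get_state()["width"])
E
```

```text
('tool shift mm', np.float64(153.4), np.float64(-10.0), 'turn', np.float64(0.0), 'tcp', array([ 0.4717, -0.0645,  0.2943]), 'tipz', np.float64(0.1162)) 0.011671274811424211
```

Request:
play_rows(
  targets=[
    [[0.05,-0.003,0,0],[0.1,-0.007,0,0],[0.153,-0.01,0,0],[0.153,-0.01,0.03,0],[0.153,-0.01,0.05,0]],
  ],
)

```text
t: 14.88
eef_pos: [0.4637, -0.2185, 0.2427]
ee_rot: [3.14, 0.0, -1.696]
force: [0.4, -0.1, -0.1]
width: 0.0119
```

```bash
python3 - <<'E'
from h import *
print(shift((.463,-.218),-97),arm.get_state()["width"])
im,d=cams.grab_frame('side');save('s8',im,(340,220,600,415),3)
E
```

```text
('tool shift mm', np.float64(-0.4), np.float64(0.7), 'turn', np.float64(-0.2), 'tcp', array([ 0.4637, -0.2185,  0.2427]), 'tipz', np.float64(0.0646)) 0.011869157753479765
```

View pics/s8.png

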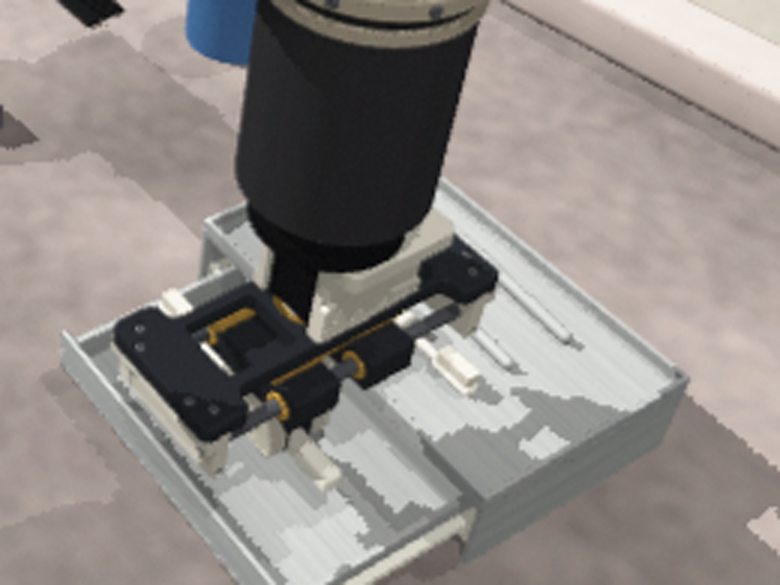

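The held brush hangs level over the tray, head at (175,300), tail at (325,470), inside the walls. Lowering.

Request:
play_rows(
  targets=[
    [[0,0,0.02,0],[0,0,0.038,0],[0,0,0.046,0],[0,0,0.05,0],[0,0,0.05,0]],
  ],
)

```text
t: 15.55
eef_pos: [0.4647, -0.2176, 0.1943]
ee_rot: [-3.141, -0.0, -1.693]
force: [-0.2, 0.3, -0.2]
width: 0.0118
```

Request:
play_rows(
  targets=[
    [[0,0,0,0],[0,0,0.001,0],[0,0,0.001,0]],
  ],
)

```text
t: 15.92
eef_pos: [0.4648, -0.2176, 0.1933]
ee_rot: [-3.141, 0.0, -1.693]
force: [-0.2, 0.7, 2.4]
width: 0.0119
```

Light contact with the floor (2.4 N). I'll open slightly and rise.

Request:
play_rows(
  targets=[
    [[0,0,0,0],[0,0,0,0],[0,0,0,0],[0,0,0,0]],
  ],
  grip=180,
)

```text
t: 16.42
eef_pos: [0.4645, -0.2176, 0.1929]
ee_rot: [3.141, -0.0, -1.693]
force: [-0.5, -0.7, -0.4]
width: 0.0258
```

Request:
play_rows(
  targets=[
    [[0,0,-0.02,0],[0,0,-0.07,0],[0,0,-0.13,0],[0,0,-0.18,0],[0,0,-0.2,0]],
  ],
)

```text
t: 17.05
eef_pos: [0.4648, -0.2178, 0.3966]
ee_rot: [-3.136, -0.0, -1.693]
force: [0.7, 0.7, -0.6]
width: 0.026
```

Request:
play_rows(
  targets=[
    [[0.06,0,0,0],[0.12,0,0,0],[0.18,0,0,0],[0.18,0,0,0]],
  ],
)

```text
t: 17.55
eef_pos: [0.4414, -0.3996, 0.3919]
ee_rot: [3.14, 0.0, -1.698]
force: [-0.5, 1.1, -0.5]
width: 0.0256
```

```bash
python3 - <<'E'
from h import *
s=arm.get_state();print(s['t'],s['eef_pos'],s['width'])
im,d=cams.grab_frame('side');save('s9',im,(220,120,620,440),2);C=cloud('side',d)
W=(im.min(-1)>200)&(C[...,0]>.43)&(C[...,0]<.53)&(C[...,1]>-.285)&(C[...,1]<-.08)&(C[...,2]<.04)
P=C[W];print(len(P),np.percentile(P,[2,50,98],axis=0).round(3))
im,d=cams.grab_frame('top');C=cloud('top',d);r,_=tubefit(C,(.541,.217));print(r)
for q in("mug","comb","file","brush2","cleaner","brush"):
    print(q,[(np.round(x["xyz"],3).tolist(),round(x["score"],2)) for x in finder.find_in("top",q)[:2]])
E
```

```text
17.55 [ 0.44140756 -0.39959848  0.39192265] 0.02564857251787375
370 [[ 0.457 -0.255  0.016]
 [ 0.467 -0.2    0.024]
 [ 0.481 -0.116  0.027]]
((542.9765625, 222.4470672607422), (177.37002563476562, 26.063398361206055), 87.8105239868164)
mug [([0.784, 0.106, 0.04], 0.69), ([0.483, -0.183, 0.008], 0.46)]
comb [([0.71, 0.272, 0.0], 0.74), ([0.464, -0.189, 0.025], 0.6)]
file [([0.374, 0.2, 0.003], 0.49)]
brush2 [([0.466, -0.183, 0.024], 0.55), ([0.583, -0.182, 0.069], 0.53)]
cleaner [([0.648, -0.202, 0.06], 0.68)]
brush [([0.466, -0.183, 0.024], 0.55), ([0.583, -0.182, 0.069], 0.53)]
```

View pics/s9.png

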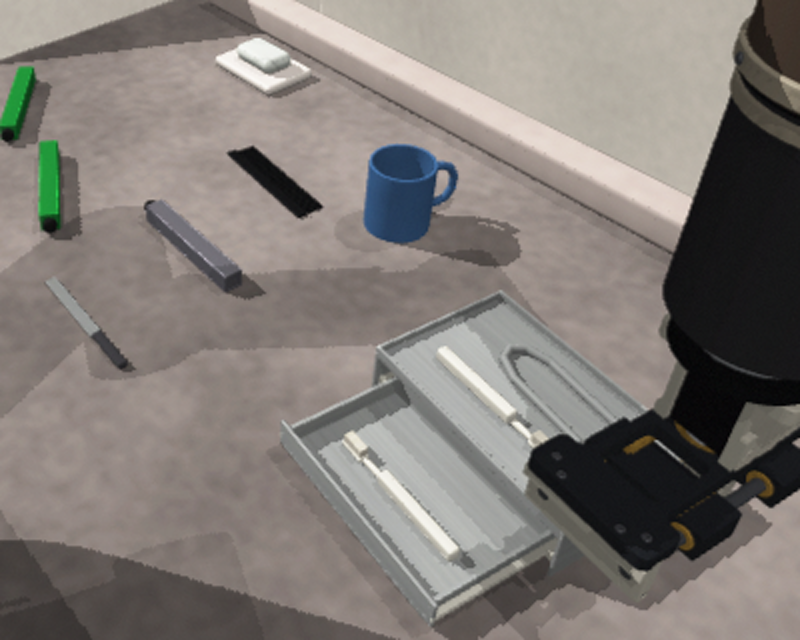

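The brush lies flat in the tray, head at (355,445), tail at (450,550). The tube lies level at (190,245), the other things are where they were, and the robot touches nothing. Handing in.

```bash
python3 -c "
from station import job_done
print(job_done())"
```

```text
the job is handed in; nothing more can be done
None
```

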